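# Clamp a note block in the binding jig

### The job

The note block is to be glued in the binding jig. Without picking anything up, push the note block along its channel until it is fully home against the jig's end fence, then push the clamp's red handle over past its balance point so that it snaps down onto the block and stays there. Leave the other things on the desk where they are.

Things in the scene. Friction and masses are not known exactly. Their poses are not given: they have to be found in the camera images.
- jig: Binding jig fixed to the desk. Origin on the desk under the middle of the channel; z up, x along the channel toward the fence, -y is the side with the clamp. Wooden board: x -75 to +73, y -81 to +49 mm, top at z = 10 mm. Two aluminium guide rails, x -45 to +60 mm, inner faces at y = -35 and +35 mm, 8 mm thick, tops at z = 24 mm. Clamp stand: x 13 to 57, y -77 to -44 mm, up to z = 68 mm.
- fence (a point): Top middle of the inner face of the jig's aluminium end fence, at (60, 0, 55) mm in the jig's frame; the fence is 86 mm wide and 10 mm thick. The note block is home when its far end touches this face.
- note_block: Solid note block with a blue top card, 80 mm long (x) x 64 mm wide x 40 mm high, about 0.25 kg, loose on the board between the rails, 3 mm play each side. Origin in the centre of its underside (z = 10 mm), x toward the fence. Home: origin at x = +20 mm in the jig's frame; at the start it is 30 to 45 mm short of that.
- clamp_lever (a joint): Rigid snap lever of the clamp. 0 rad = open, handle leans 40 deg outward (jig -y); 0.7 = balance point, handle upright; about 1.4 = clamped, handle leans 40 deg inward over the block; 1.52 = stop if no block is there. A spring drives it away from 0.7 to either side. Push the knob toward jig +y: about 5 N at first, falling to nothing at 0.7; then it snaps shut by itself, about 5 N on the block.
- clamp_hinge (a point): Hinge of the clamp lever, axis along the jig's x, at (35, -55, 60) mm in the jig's frame. The lever's steel pressing arm carries a rubber foot 50 mm from here: nearly upright when open, level when clamped, the foot then on the block's top at jig x = 35, y = -5 mm.
- lever_knob (a point): Centre of the red ball knob (22 mm diameter) on the clamp's red handle, 70 mm from the hinge; moves with the lever. In the jig's frame: open (35, -100, 114) mm, balance point (35, -55, 130) mm, clamped about (35, -10, 114) mm.
- glue_bottle: Bystander, to be left alone: paste bottle, white with a red nozzle, 50 mm across, 151 mm tall, standing; origin under its centre.
- dust_brush: Bystander, to be left alone: flat dust brush, 196 mm long, lying; origin under its centre.
- tape_mask: Bystander, to be left alone: roll of masking tape, 104 mm across, 25 mm high, lying flat; origin under its centre.
- stamp_1: Bystander, to be left alone: wooden hand stamp, 25 x 44 mm foot, 77 mm tall, standing; origin under its centre.
- marker: Bystander, to be left alone: blue and white marker pen, 135 mm long, lying; origin under its centre.
- clip_1: Bystander, to be left alone: black binder clip, 28 x 32 mm, 43 mm tall; origin under its centre.
Things that resemble listed ones, but are neither listed nor needed, are in the scene too. Several things have the shape of the note_block; the one meant has the colours described above.

How it is judged:
By the outcome, as a careful person would: the job done as asked, in the order asked, and still so for the second after the job is handed in, with the robot touching nothing.
It also fails if it takes over 42 s, if anything falls off the work surface, if the arm or the gripper's body presses on something with over 40 N, if the wrist force passes 120 N, or if a joint passes its speed limit or range.

### The arm

A 6-joint arm with a two-finger parallel gripper is mounted at the origin on a cart in front of the work surface, level with it; the furniture and walls round the work are solid. World frame = base frame: x ahead of the robot, y to its left, z up, the work surface at z = 0. Lengths are in m, angles in degrees, forces in N, time in s.
With the tool pointing down it reaches from about 0.25 to 0.725 m from the base axis. Payload 9.7 kg.
Tool frame: the origin (TCP) lies at the very end of the fingers, on their centre line; the grasp point (between the pads) lies 19 mm behind it; y points along the fingers, x is the direction in which the jaws open and shut, and the axes are right-handed (so a half turn about y gives the same grasp; the last joint's range is limited). The gripper opens to 85 mm and grips with 20 to 120 N. Pads are 22 mm wide; open, the fingers measure 114 mm over their backs; the gripper's body (76 mm by 85 mm) begins 54 mm behind the grasp point. The pads swing forward as they close: fully open they stand 13 mm farther back than shut.
Start: joints at [-70.646, 4.979, 10.078, 95.1, 0, 90], TCP at [0.182, -0.519, 0.231] pointing down, gripper open.
Joint ranges: [-179.16, 179.16], [-48.56, 103.87], [-65.8, 70.77], [-126.05, 130.52], [-82.76, 87.17], [-180, 180]. Speed limits (degrees/s): [127.2, 127.2, 147.25, 180, 180, 180].

### API

Orientations are given as a 3x3 rotation matrix whose columns are the frame's x, y, z axes.
In Python, from rig import r gives the robot as it stands. The module is installed in compiled form; this text tells all that it offers.
- The arm moves only by the shell command python3 -m creep 'ROWS' [FORCE]. ROWS is a JSON object of lists of equal length, an entry for each row: "grip": the gripper's target within -1 to 1 (fully open at 1, half-way at 0, shut at -1); "linear": the shift along the tool's x, y, z in units of 40 mm (1.0 is 40 mm), a list of three; "delta_rot": the turn, a rotation vector about the tool's x, y, z in units of 6 degrees (1.0 is 6 degrees), a list of three. A call has 1 to 12 rows; each row shifts and turns the commanded pose from where the row before left it, along the tool's axes as they then stand; what a row does not reach is not made up. A row lasts 1/12 s, in which the tool goes at most 41.7 mm and 7.16 degrees, less where a joint would pass 70% of its speed; a pose out of reach is approached as far as the arm can. A call is refused whole if a number of a shift passes 1 or a number of a turn 1, either way. A call with a gripper value outside its range is refused whole. The fingers move at their own pace and stop on an object; FORCE is the grip in N (left out, the last holds). Time passes only in rows, so rows that do not move let the fingers close. It gives the time, the measured TCP pose, the force and the opening at its end, in the units of the state.
- r.read_state(): the state, without advancing time (a new reading comes with each control period).
- r.snapshot(name): name is "scene" or "side" or "wrist"; returns a dict with "color" (420x560x3 uint8, red, green, blue), "fov_y" (degrees; the focal length in pixels is half the picture's height over the tangent of half this angle, whatever the lens; pixels are square), "cx", "cy" (the principal point, pixels), "T" (4x4, takes a point from camera to world coordinates); the wrist camera has in their place "tool_from_camera" (4x4, takes a point from camera to tool coordinates, whose origin is the TCP and whose axes are the tool frame's). Camera axes: x right, y up, looking along -z (the intrinsics and any distortion apply to the point x, -y, -z); pixel columns grow to the right and rows downward; lengths in m; the calibration is good to about 2 mm. The wrist camera is an equidistant fisheye: a pixel r from the principal point sees the ray r / f radians off the axis. A picture is of the moment at which its call begins: read the wrist's pose just before it. There is no depth.
- r.close_job(): hands the job in, once; it reports no verdict.
The state is a dict: "time": time; "joints": joint angles; "joint_velocities": joint speeds; "joint_efforts": joint torques, N m; "tcp_pos": TCP position; "orientation": TCP orientation; "ft_force": force on the tool from outside, world axes, zero at the start; "torque": the same for the moment, N m; "opening": finger opening in m.
Only numpy, scipy, OpenCV 4.12 (cv2) and the standard library are available. Lean on these libraries where they do the work, as an engineer would, in place of code of your own. Each camera call takes 0.05 s, during which the arm holds its last target.

## Working session

There is one attempt and no reset: what is moved stays moved. The work goes in short steps, Python scripts to look and compute and a shell command to move; the robot and the scene stay as the last step left them, time stands still between calls to the robot, and variables do not carry over. Pictures are saved under pics/ and viewed, and the job is handed in when it is done.

```bash
mkdir -p pics; ls
cat > h.py <<'E'
import numpy as np, cv2
from rig import r
def snap(n,name):
    s=r.read_state(); d=r.snapshot(n)
    cv2.imwrite(f'pics/{name}.png',cv2.cvtColor(d['color'],cv2.COLOR_RGB2BGR))
    return s,d
E
python3 - <<'E'
from h import *
import pickle
np.set_printoptions(precision=4,suppress=True)
for n in ['scene','side','wrist']:
    s,d=snap(n,n+'0'); pickle.dump((s,d),open(n+'0.pkl','wb'))
    print(n,{k:v for k,v in d.items() if k!='color'})
print(s)
E
```

```text
pics
scene {'fov_y': 44.89082054849912, 'cx': 284.8502470642571, 'cy': 213.8786713196063, 'T': array([[ 0.4747,  0.5603, -0.6788, -0.5942],
       [-0.88  ,  0.3153, -0.3552, -0.4585],
       [ 0.015 ,  0.7659,  0.6427,  1.1947],
       [ 0.    ,  0.    ,  0.    ,  1.    ]])}
side {'fov_y': 48.2546586628366, 'cx': 289.40847815097976, 'cy': 204.34253946047275, 'T': array([[-0.038 ,  0.6551, -0.7546, -0.4409],
       [-0.9992, -0.0175,  0.0351,  0.1741],
       [ 0.0098,  0.7553,  0.6553,  0.9602],
       [ 0.    ,  0.    ,  0.    ,  1.    ]])}
wrist {'fov_y': 65.70646984690485, 'cx': 283.19753804536987, 'cy': 211.36387367587378, 'tool_from_camera': array([[ 1.    ,  0.0005,  0.0011, -0.0002],
       [ 0.0009,  0.2859, -0.9583, -0.142 ],
       [-0.0008,  0.9583,  0.2859,  0.0724],
       [ 0.    ,  0.    ,  0.    ,  1.    ]])}
{'time': 0.1, 'joints': array([-70.6466,   5.0097,  10.0368,  95.0991,   0.0005,  89.9998]), 'joint_velocities': array([ 0.0125, -0.0524,  0.2002,  0.0003, -0.0185,  0.0799]), 'joint_efforts': array([ -0.0006, -52.156 ,  46.5653,   0.016 ,  -0.    ,  -0.    ]), 'tcp_pos': array([ 0.1822, -0.5187,  0.2306]), 'orientation': array([[ 0.3314, -0.0004,  0.9435],
       [-0.9435,  0.0012,  0.3314],
       [-0.0013, -1.    ,  0.    ]]), 'ft_force': array([ 0.158 ,  0.1049, -0.1204]), 'torque': array([-0.0181, -0.0029, -0.0381]), 'opening': 0.08543923220114177}
```

View pics/scene0.png

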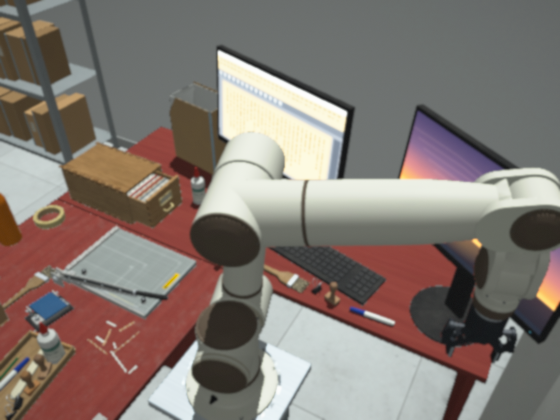

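View pics/side0.png

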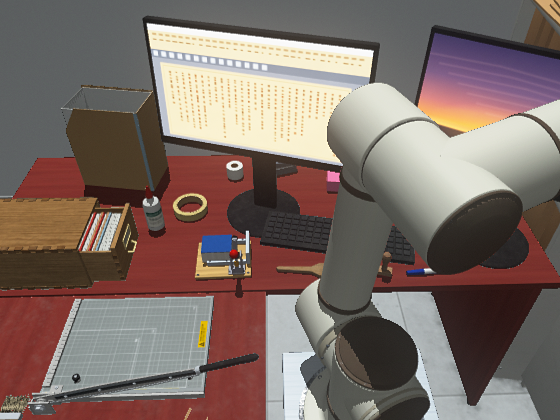

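View pics/wrist0.png

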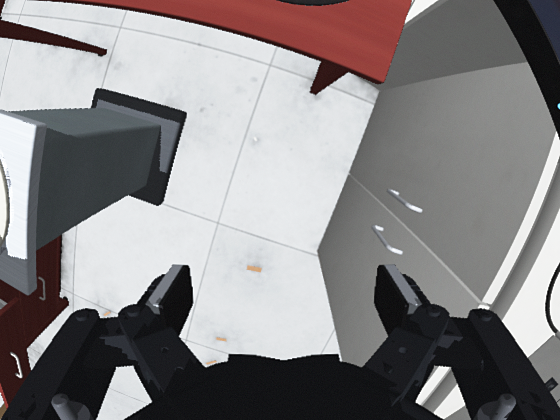

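The side view shows the jig near px (224,256), with the blue block on it, the red knob at (234,254) and the aluminium fence to the right at (248,245). The scene view has the arm in front of the jig. I'll zoom in on the side view.

Run:
```python
import cv2
a=cv2.imread('pics/side0.png')[215:300,175:295]
cv2.imwrite('pics/z0.png',cv2.resize(a,None,fx=6.5,fy=6.5,interpolation=cv2.INTER_CUBIC))
```

```text
(no output)
```

View pics/z0.png

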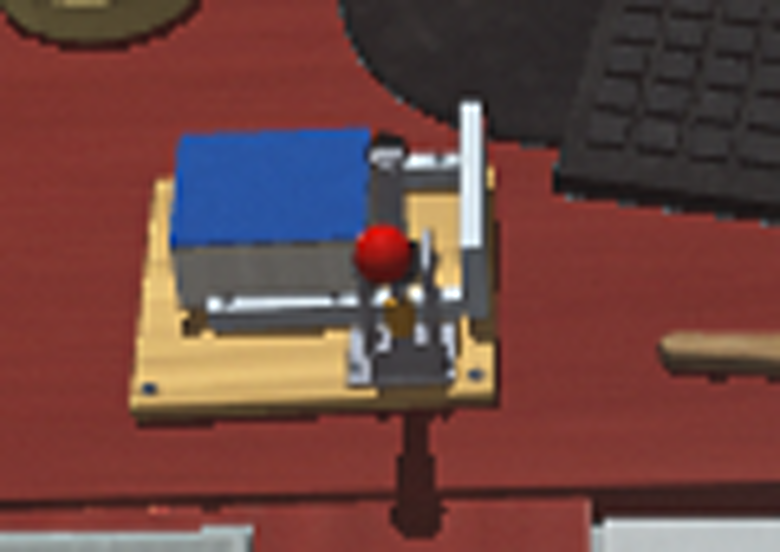

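```bash
cat >> h.py <<'E'
def K(d):
    H,W=d['color'].shape[:2]; return H/2/np.tan(np.radians(d['fov_y']/2))
def ray(d,u,v):
    f=K(d); c=np.array([(u-d['cx'])/f,-(v-d['cy'])/f,-1]); T=d['T']; return T[:3,3],T[:3,:3]@c
def onz(d,u,v,z):
    o,k=ray(d,u,v); return o+k*(z-o[2])/k[2]
def proj(d,p):
    T=d['T']; q=T[:3,:3].T@(np.array(p)-T[:3,3]); f=K(d); return d['cx']+f*q[0]/-q[2], d['cy']-f*q[1]/-q[2]
E
python3 - <<'E'
from h import *
import pickle
np.set_printoptions(precision=4,suppress=True)
s,d=pickle.load(open('side0.pkl','rb'))
P=lambda x,y:((x+.5)/6.5+175-.5,(y+.5)/6.5+215-.5)
pts={'board NL':(133,400,.01),'board NR':(497,401,.01),'FL':(157,180,.01),'FR':(495,172,.01),'blk NL':(170,247,.05),'blk NR':(357,243,.05),'blk FL':(180,134,.05),'blk FR':(370,128,.05),'knob':(384,253,.114),'fenceTopN inner':(461,246,.055),'fenceTopF inner':(461,102,.055),'fTNo':(483,246,.055),'fTFo':(481,102,.055),'rail NL in':(208,298,.024)}
for k,(x,y,z) in pts.items(): print(k,onz(d,*P(x,y),z)*1000)
im=d['color'].astype(int); R,G,B=im[...,0],im[...,1],im[...,2]
m=((R>150)&(G<60)&(B<60)).astype(np.uint8); m[:, :200]=0; m[:,260:]=0; m[:230]=0;m[275:]=0
n,l,st,c=cv2.connectedComponentsWithStats(m); print(st[1:],c[1:])
for q in range(1,n): print(onz(d,*c[q],.114)*1000)
mb=((B>90)&(R<60)).astype(np.uint8); n,l,st,c=cv2.connectedComponentsWithStats(mb)
for q in range(1,n):
    if st[q][4]>100: print(st[q],c[q],onz(d,*c[q],.05)*1000)
# other objects approx
for nm,u,v,z in [('brush L',277,268,0.01),('bottle base',155,230,0),('kbd left',262,238,.0),('cutter lever',258,356,0.05),('desk edge',200,288,0), ('monitor base',264,225,0),('tape',190,208,.01),('monitor bottom L',163,140,.1)]: print(nm,onz(d,u,v,z)*1000)
E
```

```text
board NL [372.946  381.4803  10.    ]
board NR [368.0761 234.8294  10.    ]
FL [496.9802 385.1666  10.    ]
FR [497.7005 238.7749  10.    ]
blk NL [419.2098 366.9214  50.    ]
blk NR [419.2557 291.2016  50.    ]
blk FL [484.4506 369.5139  50.    ]
blk FR [485.8168 289.5876  50.    ]
knob [353.3175 272.498  114.    ]
fenceTopN inner [411.6608 248.4418  55.    ]
fenceTopF inner [495.401  251.1723  55.    ]
fTNo [411.4051 239.548   55.    ]
fTFo [495.1644 242.6739  55.    ]
rail NL in [414.6344 353.8655  24.    ]
[[230 250   7   4  23]] [[233.087  251.6522]]
[359.5665 274.212  114.    ]
[201 235  31  18 498] [216.1888 243.3795] [451.9744 328.8797  50.    ]
brush L [394.72   166.2022  10.    ]
bottle base [560.7871 520.4562   0.    ]
kbd left [518.9392 207.2967   0.    ]
cutter lever [110.3802 211.9873  50.    ]
desk edge [341.1141 366.3395  -0.    ]
monitor base [573.2545 201.693    0.    ]
tape [644.3997 427.5049  10.    ]
monitor bottom L [885.6374 533.9826 100.    ]
```

Run:
```python
from h import *
import pickle
np.set_printoptions(precision=3,suppress=True)
_,a=pickle.load(open('side0.pkl','rb')); _,b=pickle.load(open('scene0.pkl','rb'))
def tri(p,q):
    o1,k1=ray(a,*p);o2,k2=ray(b,*q)
    M=np.stack([k1,-k2],1); t=np.linalg.lstsq(M,o2-o1,rcond=None)[0]
    return (o1+k1*t[0]+o2+k2*t[1])/2, np.linalg.norm(o1+k1*t[0]-o2-k2*t[1])
print('mon TL',tri((145,17),(217,47)),'TR',tri((378,45),(352,108)),'mon2 TL',tri((430,27),(419,109)))
for p in [(163,140),(264,158),(330,172)]:
    o,k=ray(a,*p)
    for x in (.6,.65,.7): print(p,x,o+k*(x-o[0])/k[0])
```

```text
mon TL (array([0.687, 0.465, 0.567]), np.float64(0.00463577966947524)) TR (array([ 0.536, -0.057,  0.561]), np.float64(0.00017567163505129236)) mon2 TL (array([ 0.649, -0.203,  0.551]), np.float64(0.011513367662302647))
(163, 140) 0.6 [0.6   0.456 0.285]
(163, 140) 0.65 [0.65  0.47  0.253]
(163, 140) 0.7 [0.7   0.484 0.22 ]
(264, 158) 0.6 [0.6   0.196 0.224]
(264, 158) 0.65 [0.65  0.197 0.188]
(264, 158) 0.7 [0.7   0.198 0.153]
(330, 172) 0.6 [0.6   0.014 0.173]
(330, 172) 0.65 [0.65  0.006 0.135]
(330, 172) 0.7 [ 0.7   -0.002  0.097]
```

```bash
python3 -m creep '{"grip":[-1,-1,-1,-1,-1,-1,-1,-1,-1,-1,-1,-1],"linear":[[-0.8,0,0.6],[-0.8,0,0.6],[-0.8,0,0.6],[-0.8,0,0.6],[-0.8,0,0.6],[-0.8,0,0.6],[0,0,0],[0,0,0],[0,0,0],[0,0,0],[0,0,0],[0,0,0]],"delta_rot":[[0,0,0],[0,0,0],[0,0,0],[0,0,0],[0,0,0],[0,0,0],[0,-1,0],[0,-1,0],[0,-1,0],[0,-1,0],[0,-1,0],[0,-1,0]]}' 20
```

```text
time: 1.15
tcp_pos: [0.2545, -0.2899, 0.2312]
orientation: [[0.826, -0.0, 0.564], [-0.564, 0.0, 0.826], [-0.0, -1.0, 0.0]]
ft_force: [0.1, -0.3, -1.0]
opening: -0.0
```

```bash
python3 -m creep '{"grip":[-1,-1,-1,-1,-1,-1,-1,-1,-1,-1,-1,-1],"linear":[[0,0,0],[0,0,0],[0,0,0],[0,0,0],[0,0,0],[0,0,0],[0.3,0,0.94],[0.3,0,0.94],[0.3,0,0.94],[0.3,0,0.94],[0.3,0,0.94],[0.3,0,0.94]],"delta_rot":[[0,-1,0],[0,-1,0],[0,-1,0],[0,-1,0],[0,-1,0],[0,-1,0],[0,0,0],[0,0,0],[0,0,0],[0,0,0],[0,0,0],[0,0,0]]}'; python3 -m creep '{"grip":[-1,-1,-1,-1,-1,-1,-1,-1],"linear":[[0.3,0,0.94],[0.3,0,0.94],[0.3,0,0.94],[0.3,0,0.94],[0.3,0,0.94],[0.3,0,0.94],[0.3,0,0.94],[0.3,0,0.94]],"delta_rot":[[0,0,0],[0,0,0],[0,0,0],[0,0,0],[0,0,0],[0,0,0],[0,0,0],[0,0,0]]}'
```

```text
time: 2.15
tcp_pos: [0.321, -0.0611, 0.2314]
orientation: [[1.0, 0.001, -0.023], [0.023, -0.0, 1.0], [0.001, -1.0, -0.0]]
ft_force: [0.4, -1.2, 0.5]
opening: -0.0003
time: 2.82
tcp_pos: [0.4099, 0.2424, 0.2311]
orientation: [[1.0, 0.0, -0.024], [0.024, -0.0, 1.0], [0.0, -1.0, -0.0]]
ft_force: [1.0, -0.3, 0.9]
opening: -0.0002
```

Run:
```python
from h import *
import pickle
for n in ['scene','wrist']:
    x=snap(n,n+'1'); pickle.dump(x,open(n+'1.pkl','wb'))
print(x[0]['tcp_pos'],x[0]['orientation'],x[0]['joints'])
```

```text
[0.41145294 0.24723433 0.22922734] [[ 0.99965933 -0.00117073 -0.02607401]
 [ 0.02607561  0.00137443  0.99965903]
 [-0.0011345  -0.99999837  0.00140449]] [ 3.09402872e+01 -4.60817754e+00  2.36351432e-01  9.48615737e+01
  1.02031381e-01  1.19446125e+02]
```

View pics/wrist1.png

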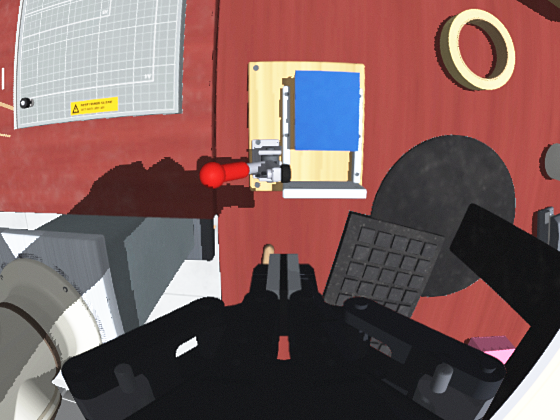

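View pics/scene1.png

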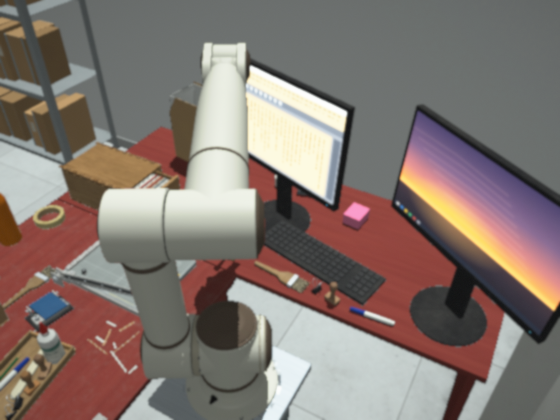

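The wrist view shows the jig clearly: blue block corners at about (295,71), (359,72), (358,150) and (294,149), the fence strip at about (325,191), and the knob at (212,174). I'll measure these.

```bash
cat >> h.py <<'E'
def wonz(s,d,u,v,z):
    f=K(d); x,y=(u-d['cx'])/f,(v-d['cy'])/f; rr=np.hypot(x,y)  # f by tan formula per text
    k=np.array([np.sin(rr)*x/rr,-np.sin(rr)*y/rr,-np.cos(rr)])
    T=d['tool_from_camera']; R=np.array(s['orientation']); p=np.array(s['tcp_pos'])
    o=R@T[:3,3]+p; k=R@T[:3,:3]@k
    return o+k*(z-o[2])/k[2]
def jig(p,o=(451,309.7),yaw=1.8):
    c,sn=np.cos(np.radians(yaw)),np.sin(np.radians(yaw)); d=np.array(p[:2])*1000-o
    return np.array([d@[sn,-c], d@[c,sn]])
E
python3 - <<'E'
from h import *
import pickle
np.set_printoptions(precision=1,suppress=True)
s,d=pickle.load(open('wrist1.pkl','rb'))
im=d['color'].astype(int); R,G,B=im[...,0],im[...,1],im[...,2]
mb=((B>140)&(R<90)).astype(np.uint8); n,l,st,c=cv2.connectedComponentsWithStats(mb)
q=1+np.argmax(st[1:,4]); cn=cv2.findContours((l==q).astype(np.uint8),0,2)[0][0]
rc=cv2.boxPoints(cv2.minAreaRect(cn)); print(rc)
pts=[('b',*p,.05) for p in rc]+[('bc',*c[q],.05),('fi L',283,188,.055),('fi R',366,188,.055),('fo L',284,197,.055),('fo R',365,197,.055),('boardTL',249,63,.01),('TR',365,65,.01),('BL',249,189,.01)]
m=((R>200)&(G<40)&(B<40)).astype(np.uint8); m[:,:195]=0;m[:,226:]=0;m[:155]=0;m[195:]=0; mo=cv2.moments(m,True)
pts.append(('knob',mo['m10']/mo['m00'],mo['m01']/mo['m00'],.114))
for nm,u,v,z in pts:
    w=wonz(s,d,u,v,z); print(nm,(round(u),round(v)),w*1000,'jig',jig(w))
E
```

```text
[[293.1 149.6]
 [295.1  70.4]
 [359.6  72. ]
 [357.6 151.2]]
b (293, 150) [419.4 288.7  50. ] jig [ 20.  -32.2]
b (295, 70) [419.2 367.4  50. ] jig [-58.7 -30. ]
b (360, 72) [482.9 369.9  50. ] jig [-59.1  33.8]
b (358, 151) [484.4 289.7  50. ] jig [21.  32.8]
bc (326, 110) [450.8 328.9  50. ] jig [-19.2   0.4]
fi L (283, 188) [410.4 250.5  55. ] jig [ 57.9 -42.4]
fi R (366, 188) [494.7 253.2  55. ] jig [57.8 41.9]
fo L (284, 197) [411.7 241.3  55. ] jig [ 67.1 -41.5]
fo R (365, 197) [494.5 243.8  55. ] jig [67.3 41.4]
boardTL (249, 63) [369.8 381.   10. ] jig [-73.8 -78.9]
TR (365, 65) [498.  384.8  10. ] jig [-73.6  49.3]
BL (249, 189) [371.8 238.6  10. ] jig [ 68.6 -81.4]
knob (213, 175) [353.  273.4 114. ] jig [ 33.2 -99.1]
```

```bash
python3 -m creep '{"grip":[-1,-1,-1,-1,-1,-1,-1,-1,-1,-1],"linear":[[0.25,0,0.92],[0.25,0,0.92],[0.25,0,0.92],[0.25,0,0.92],[0,0,0],[0,0.97,0],[0,0.97,0],[0,0.97,0],[0,0.97,0],[0,0,0]],"delta_rot":[[0,0,0],[0,0,0],[0,0,0],[0,0,0],[0,0,0],[0,0,0],[0,0,0],[0,0,0],[0,0,0],[0,0,0]]}'
python3 - <<'E'
from h import *
snap('wrist','wrist2'); x=snap('side','side2'); print(x[0]['tcp_pos'])
E
```

```text
time: 3.75
tcp_pos: [0.4432, 0.3846, 0.0678]
orientation: [[1.0, -0.009, -0.023], [0.023, -0.008, 1.0], [-0.009, -1.0, -0.008]]
ft_force: [-0.6, -1.0, -1.4]
opening: -0.0003
[0.4444959  0.38580877 0.0724918 ]
```

View pics/wrist2.png

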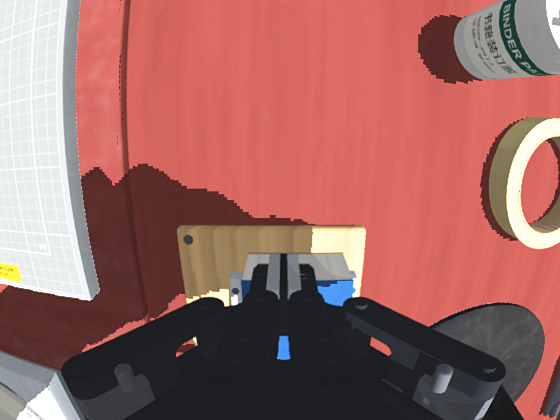

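View pics/side2.png

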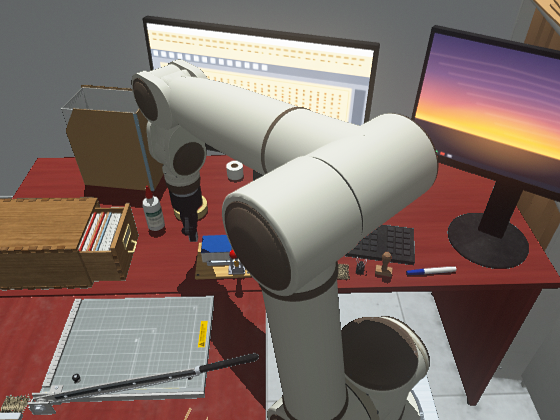

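The fingers stand just behind the block's near end, above it. I'll back off about 10 mm and then descend.

```bash
python3 -m creep '{"grip":[-1,-1,-1,-1,-1,-1],"linear":[[0.1,0,0.25],[0,0,0],[0,0.5,0],[0,0.5,0],[0,0,0],[0,0,0]],"delta_rot":[[0,0,0],[0,0,0],[0,0,0],[0,0,0],[0,0,0],[0,0,0]]}'
```

```text
time: 4.35
tcp_pos: [0.4506, 0.3984, 0.0377]
orientation: [[1.0, 0.001, -0.024], [0.024, 0.0, 1.0], [0.001, -1.0, 0.0]]
ft_force: [0.1, -0.4, 0.3]
opening: 0.0
```

```bash
python3 -m creep '{"grip":[-1,-1,-1,-1,-1,-1,-1,-1],"linear":[[0,0,-0.2],[0,0,-0.2],[0,0,-0.15],[0,0,-0.15],[0,0,-0.15],[0,0,-0.12],[0,0,-0.1],[0,0,0]],"delta_rot":[[0,0,0],[0,0,0],[0,0,0],[0,0,0],[0,0,0],[0,0,0],[0,0,0],[0,0,0]]}'
python3 - <<'E'
from h import *
x=snap('wrist','wrist3'); print(x[0]['tcp_pos'],x[0]['ft_force'])
E
```

```text
time: 5.02
tcp_pos: [0.4513, 0.3546, 0.0361]
orientation: [[1.0, -0.0, -0.023], [0.023, -0.001, 1.0], [-0.0, -1.0, -0.001]]
ft_force: [-0.6, 0.6, -0.3]
opening: 0.0001
[0.45130969 0.35461923 0.0360653 ] [-0.6161069   0.6356226  -0.32993436]
```

View pics/wrist3.png

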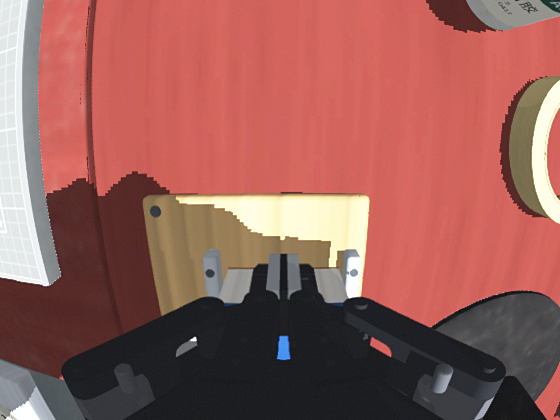

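The block now sits between the rails (rail ends at about (211,270) and (352,270)), with its end face touching the fingers. I'll keep pushing in small steps and watch the force.

```bash
python3 -m creep '{"grip":[-1,-1,-1,-1],"linear":[[0,0,-0.1],[0,0,-0.1],[0,0,-0.05],[0,0,0]],"delta_rot":[[0,0,0],[0,0,0],[0,0,0],[0,0,0]]}'
```

```text
time: 5.4
tcp_pos: [0.4514, 0.3449, 0.0358]
orientation: [[1.0, -0.0, -0.023], [0.023, -0.001, 1.0], [-0.0, -1.0, -0.001]]
ft_force: [-0.0, -0.3, 0.9]
opening: 0.0
```

```bash
python3 -m creep '{"grip":[-1,-1,-1],"linear":[[0,0,-0.05],[0,0,-0.03],[0,0,0]],"delta_rot":[[0,0,0],[0,0,0],[0,0,0]]}'
```

```text
time: 5.65
tcp_pos: [0.4516, 0.3421, 0.036]
orientation: [[1.0, -0.0, -0.024], [0.024, -0.0, 1.0], [-0.0, -1.0, -0.0]]
ft_force: [0.5, 0.8, -0.0]
opening: -0.0001
```

```bash
for i in 1 ; do python3 -m creep '{"grip":[-1,-1,-1],"linear":[[0,0,-0.04],[0,0,-0.03],[0,0,0]],"delta_rot":[[0,0,0],[0,0,0],[0,0,0]]}'; done
```

```text
time: 5.9
tcp_pos: [0.4516, 0.3413, 0.0365]
orientation: [[1.0, -0.0, -0.025], [0.025, 0.004, 1.0], [0.0, -1.0, 0.004]]
ft_force: [-1.6, 9.6, -0.7]
opening: 0.0005
```

```bash
python3 -m creep '{"grip":[-1,-1,-1],"linear":[[0,0,-0.03],[0,0,-0.02],[0,0,0]],"delta_rot":[[0,0,0],[0,0,0],[0,0,0]]}'
python3 - <<'E'
from h import *
x=snap('side','side4'); print(x[0]['tcp_pos'],x[0]['ft_force'])
a=cv2.imread('pics/side4.png')[205:300,165:295]
cv2.imwrite('pics/z4.png',cv2.resize(a,None,fx=6,fy=6,interpolation=cv2.INTER_CUBIC))
E
```

```text
time: 6.15
tcp_pos: [0.4517, 0.3412, 0.037]
orientation: [[1.0, 0.0, -0.026], [0.026, 0.008, 1.0], [0.0, -1.0, 0.008]]
ft_force: [-1.8, 19.1, -1.5]
opening: 0.0001
[0.45174028 0.34123763 0.03695645] [-1.75635341 19.12544187 -1.49291681]
```

View pics/z4.png

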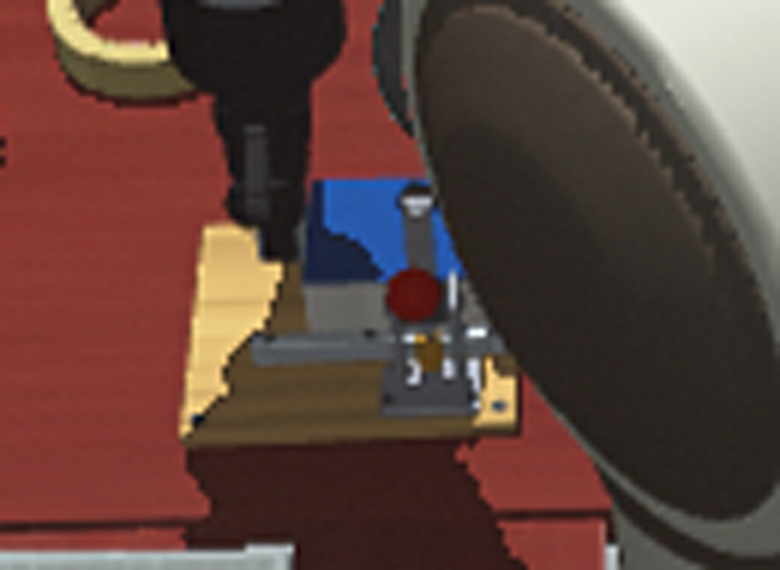

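```bash
python3 -m creep '{"grip":[-1,-1,-1,-1,-1,-1,-1,-1,-1,-1,-1],"linear":[[0,0,0.2],[0,0,0.3],[0,0,0.4],[0,0,0],[0,-0.95,0],[0,-0.95,0],[0,-0.95,0],[0,-0.95,0],[-0.6,0,-0.6],[-0.6,0,-0.6],[0,0,0]],"delta_rot":[[0,0,0],[0,0,0],[0,0,0],[0,0,0],[0,0,0],[0,0,0],[0,0,0],[0,0,0],[0,0,0],[0,0,0],[0,0,0]]}'
python3 - <<'E'
from h import *
x=snap('wrist','wrist5'); print(x[0]['tcp_pos'],x[0]['orientation'],x[0]['ft_force'])
import pickle; pickle.dump(x,open('wrist5.pkl','wb'))
E
```

```text
time: 7.12
tcp_pos: [0.4012, 0.3214, 0.1887]
orientation: [[1.0, -0.001, -0.023], [0.023, -0.002, 1.0], [-0.001, -1.0, -0.002]]
ft_force: [1.4, -0.6, -0.3]
opening: 0.0002
[0.40121358 0.32137309 0.18873556] [[ 0.99972936 -0.00115153 -0.02323517]
 [ 0.02323294 -0.00191425  0.99972825]
 [-0.0011957  -0.9999975  -0.00188698]] [ 1.3968441  -0.61304983 -0.27198759]
```

View pics/wrist5.png

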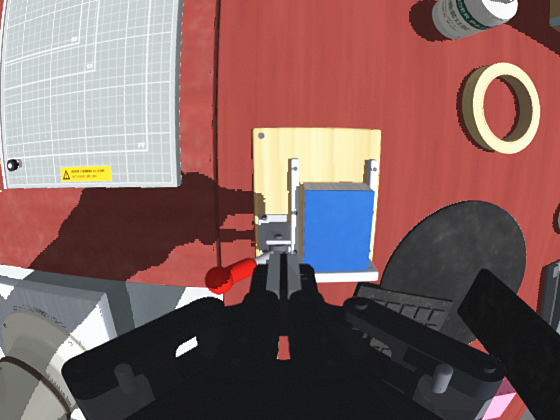

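The wrist view shows the blue block's far edge at about row 271, right against the fence strip at rows 272-282. The knob is at (219,279). I'll check the gap in numbers.

Run:
```python
from h import *
import pickle
np.set_printoptions(precision=1,suppress=True)
s,d=pickle.load(open('wrist5.pkl','rb'))
im=d['color'].astype(int); R,G,B=im[...,0],im[...,1],im[...,2]
mb=((B>140)&(R<110)&(B-R>60)).astype(np.uint8); n,l,st,c=cv2.connectedComponentsWithStats(mb)
q=1+np.argmax(st[1:,4]); cn=cv2.findContours((l==q).astype(np.uint8),0,2)[0][0]
rc=cv2.boxPoints(cv2.minAreaRect(cn)); 
for p in rc: w=wonz(s,d,*p,.05); print(p,w*1000,jig(w))
for u in (335,350,365): print([tuple(im[v,u]) for v in range(266,286,2)])
a=cv2.imread('pics/wrist5.png')[170:300,200:400]
cv2.imwrite('pics/z5.png',cv2.resize(a,None,fx=4,fy=4,interpolation=cv2.INTER_CUBIC))
m=((R>180)&(G<50)&(B<50)).astype(np.uint8);m[:265]=0;m[300:]=0;m[:,:203]=0;m[:,234:]=0
(cx,cy),rr=cv2.minEnclosingCircle(cv2.findNonZero(m)); print(cx,cy,rr,jig(wonz(s,d,cx,cy,.114)))
```

```text
[302.4 270.6] [420.6 251.2  50. ] [ 57.5 -32.2]
[305.  188.8] [419.6 331.7  50. ] [-23.  -30.7]
[374. 191.] [482.8 331.6  50. ] [-20.9  32.5]
[371.4 272.8] [489.7 248.8  50. ] [62.1 36.8]
[(np.int64(63), np.int64(129), np.int64(227)), (np.int64(60), np.int64(129), np.int64(228)), (np.int64(66), np.int64(123), np.int64(215)), (np.int64(133), np.int64(136), np.int64(140)), (np.int64(254), np.int64(255), np.int64(255)), (np.int64(254), np.int64(254), np.int64(255)), (np.int64(253), np.int64(254), np.int64(254)), (np.int64(255), np.int64(255), np.int64(255)), (np.int64(188), np.int64(115), np.int64(115)), (np.int64(180), np.int64(83), np.int64(74))]
[(np.int64(62), np.int64(128), np.int64(227)), (np.int64(61), np.int64(128), np.int64(228)), (np.int64(76), np.int64(124), np.int64(200)), (np.int64(151), np.int64(156), np.int64(162)), (np.int64(254), np.int64(255), np.int64(255)), (np.int64(253), np.int64(254), np.int64(255)), (np.int64(252), np.int64(254), np.int64(254)), (np.int64(253), np.int64(255), np.int64(255)), (np.int64(181), np.int64(85), np.int64(82)), (np.int64(183), np.int64(82), np.int64(76))]
[(np.int64(60), np.int64(128), np.int64(225)), (np.int64(55), np.int64(125), np.int64(226)), (np.int64(91), np.int64(122), np.int64(175)), (np.int64(202), np.int64(209), np.int64(217)), (np.int64(255), np.int64(255), np.int64(255)), (np.int64(253), np.int64(254), np.int64(255)), (np.int64(253), np.int64(254), np.int64(255)), (np.int64(251), np.int64(252), np.int64(255)), (np.int64(43), np.int64(41), np.int64(41)), (np.int64(24), np.int64(24), np.int64(26))]
221.4545440673828 278.5454406738281 15.636738777160645 [ 31.7 -97.5]
```

View pics/z5.png

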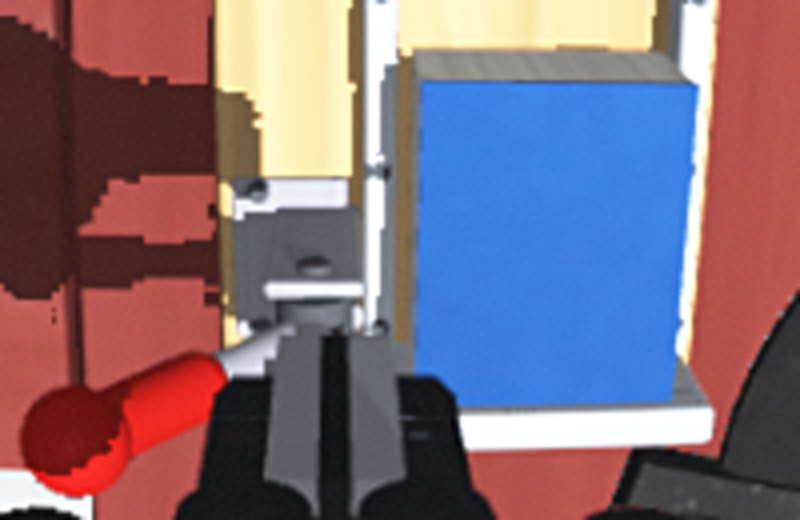

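```bash
python3 -m creep '{"grip":[-1,-1,-1,-1,-1,-1,-1,-1,-1],"linear":[[-0.85,0,-0.4],[-0.85,0,-0.4],[-0.85,0,-0.4],[0,0,0],[0,0,0],[0,0.6,0],[0,0.6,0],[0,0.6,0],[0,0,0]],"delta_rot":[[0,0,0],[0,0,0],[0,0,0],[0,0,0],[0,0,0],[0,0,0],[0,0,0],[0,0,0],[0,0,0]]}'
python3 - <<'E'
from h import *
x=snap('wrist','wrist6'); y=snap('side','side6'); print(y[0]['tcp_pos'],x[0]['ft_force'])
E
```

```text
time: 7.92
tcp_pos: [0.3027, 0.2733, 0.1118]
orientation: [[1.0, -0.004, -0.023], [0.023, -0.004, 1.0], [-0.004, -1.0, -0.004]]
ft_force: [-0.8, -0.2, -0.4]
opening: -0.0002
[0.3031146  0.2737037  0.11425476] [-0.75534248 -0.19732339 -0.36584494]
```

View pics/wrist6.png

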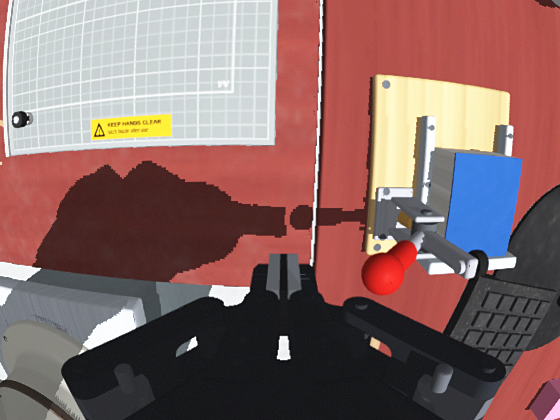

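View pics/side6.png

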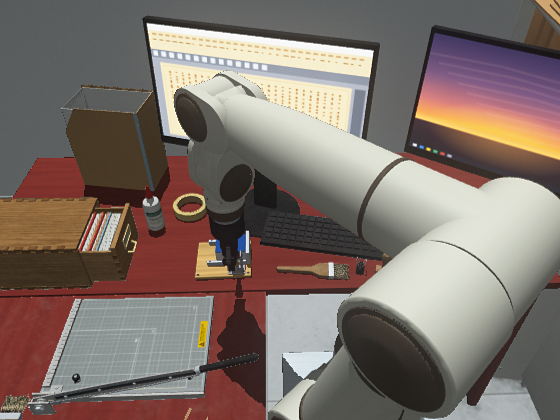

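```bash
python3 -m creep '{"grip":[-1,-1,-1,-1,-1],"linear":[[0.3,0,0],[0.3,0,0],[0.3,0,0],[0.2,0,0],[0,0,0]],"delta_rot":[[0,0,0],[0,0,0],[0,0,0],[0,0,0],[0,0,0]]}'
python3 - <<'E'
from h import *
x=snap('wrist','wrist7'); print(x[0]['tcp_pos'],x[0]['ft_force'])
E
```

```text
time: 8.43
tcp_pos: [0.3447, 0.2759, 0.1211]
orientation: [[1.0, -0.008, -0.025], [0.025, 0.005, 1.0], [-0.008, -1.0, 0.005]]
ft_force: [-40.3, -4.1, 48.2]
opening: -0.0003
[0.34469004 0.27594225 0.12114251] [-40.3027522   -4.11926289  48.15695024]
```

View pics/wrist7.png

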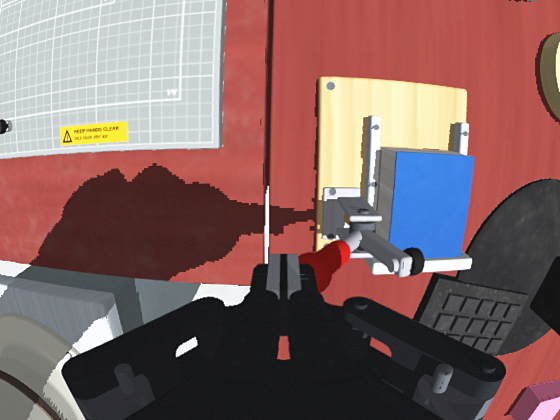

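The force (-40, 48 N) lies along the handle axis, so the fingertips' bevel is riding up on the knob instead of turning it. I'll back off, go lower so the straight part of the fingers meets the knob, and push again.

```bash
python3 -m creep '{"grip":[-1,-1,-1,-1,-1,-1],"linear":[[-0.4,0,0],[-0.5,0,0],[-0.2,0,0],[0,0.3,0],[0,0.25,0],[0,0,0]],"delta_rot":[[0,0,0],[0,0,0],[0,0,0],[0,0,0],[0,0,0],[0,0,0]]}'
python3 - <<'E'
from h import *
x=snap('wrist','wrist8'); print(x[0]['tcp_pos'],x[0]['ft_force'])
E
```

```text
time: 8.98
tcp_pos: [0.3033, 0.2735, 0.0915]
orientation: [[1.0, -0.002, -0.023], [0.023, -0.002, 1.0], [-0.002, -1.0, -0.002]]
ft_force: [0.4, 0.4, -0.9]
opening: -0.0001
[0.30331552 0.27347634 0.09151632] [ 0.35588156  0.38547179 -0.91351135]
```

View pics/wrist8.png

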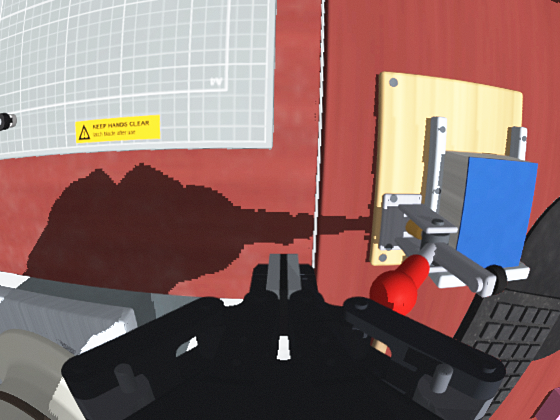

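```bash
python3 -m creep '{"grip":[-1,-1,-1,-1],"linear":[[0.3,0,0],[0.2,0,0],[0.2,0,0],[0,0,0]],"delta_rot":[[0,0,0],[0,0,0],[0,0,0],[0,0,0]]}'; python3 -m creep '{"grip":[-1,-1],"linear":[[0.1,0,0],[0,0,0]],"delta_rot":[[0,0,0],[0,0,0]]}'
```

```text
time: 9.37
tcp_pos: [0.3301, 0.2748, 0.0953]
orientation: [[1.0, -0.006, -0.024], [0.024, 0.001, 1.0], [-0.006, -1.0, 0.001]]
ft_force: [-19.6, -0.3, 16.2]
opening: 0.0
time: 9.53
tcp_pos: [0.332, 0.275, 0.0965]
orientation: [[1.0, -0.009, -0.025], [0.025, 0.002, 1.0], [-0.009, -1.0, 0.002]]
ft_force: [-36.2, -3.9, 33.5]
opening: 0.0
```

The force is along the handle again: the fingers widen outward on this side (bevelled backs). The narrow face that pushed the block was flat, so I'll back off, turn the tool 90° about the vertical and push with that face.

```bash
python3 -m creep '{"grip":[-1,-1,-1,-1,-1,-1,-1,-1,-1,-1,-1,-1],"linear":[[-0.4,0,0],[-0.4,-0.2,0],[-0.2,0,0],[0,0,0],[0,0,0],[0,0,0],[0,0,0],[0,0,0],[0,0,0],[0,0,0],[0,0,0],[0,0,0]],"delta_rot":[[0,0,0],[0,0,0],[0,0,0],[0,-1,0],[0,-1,0],[0,-1,0],[0,-1,0],[0,-1,0],[0,-1,0],[0,-1,0],[0,-1,0],[0,-1,0]]}'; python3 -m creep '{"grip":[-1,-1,-1,-1,-1,-1,-1,-1],"linear":[[0,0,0],[0,0,0],[0,0,0],[0,0,0],[0,0,0],[0,0,0],[0,0,0],[0,0,0]],"delta_rot":[[0,-1,0],[0,-1,0],[0,-1,0],[0,-1,0],[0,-1,0],[0,-1,0],[0,0,0],[0,0,0]]}'
python3 - <<'E'
from h import *
x=snap('wrist','wrist9');y=snap('side','side9'); print(x[0]['tcp_pos'],x[0]['ft_force'],x[0]['joints'])
a=cv2.imread('pics/side9.png')[160:310,150:310]
cv2.imwrite('pics/z9.png',cv2.resize(a,None,fx=4,fy=4,interpolation=cv2.INTER_CUBIC))
E
```

```text
time: 10.53
tcp_pos: [0.2961, 0.274, 0.102]
orientation: [[0.564, 0.0, -0.825], [0.825, 0.0, 0.564], [0.0, -1.0, -0.0]]
ft_force: [0.3, 0.2, 0.6]
opening: -0.0001
time: 11.2
tcp_pos: [0.2958, 0.274, 0.102]
orientation: [[-0.02, 0.0, -1.0], [1.0, 0.0, -0.02], [0.0, -1.0, -0.0]]
ft_force: [0.4, 0.4, -0.1]
opening: 0.0001
[0.29581064 0.27396425 0.10203044] [ 0.36205078  0.40172777 -0.07537147] [ 4.28085873e+01 -1.60215877e+01 -2.35796630e+01  8.24293578e+01
 -6.16050727e-03  4.16590476e+01]
```

View pics/wrist9.png

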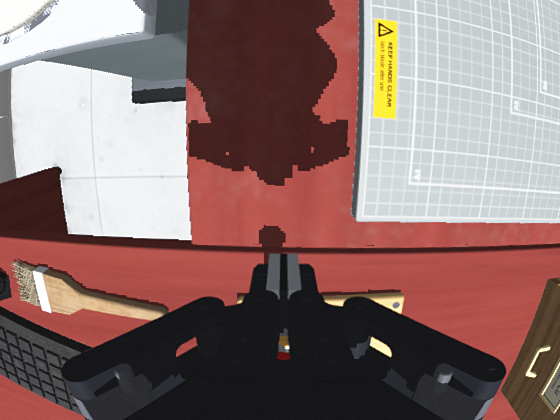

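View pics/z9.png

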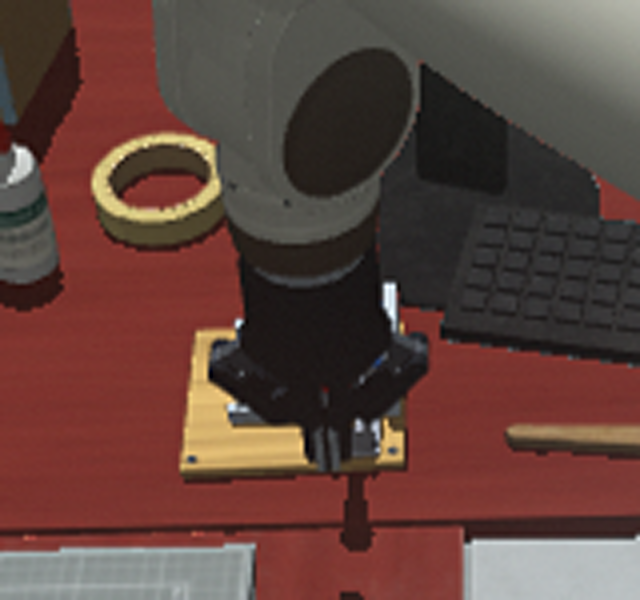

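The tool is now turned; its flat side faces the knob and everything else looks unchanged. I'll approach and push in small steps.

```bash
python3 -m creep '{"grip":[-1,-1,-1,-1],"linear":[[0,0,-0.4],[0,0,-0.4],[0,0,-0.15],[0,0,0]],"delta_rot":[[0,0,0],[0,0,0],[0,0,0],[0,0,0]]}'; python3 -m creep '{"grip":[-1,-1],"linear":[[0,0,-0.1],[0,0,0]],"delta_rot":[[0,0,0],[0,0,0]]}'
```

```text
time: 11.63
tcp_pos: [0.3318, 0.2748, 0.1026]
orientation: [[-0.021, -0.005, -1.0], [1.0, 0.001, -0.021], [0.001, -1.0, 0.005]]
ft_force: [-13.6, 1.0, 9.2]
opening: -0.0001
time: 11.8
tcp_pos: [0.3351, 0.2747, 0.1028]
orientation: [[-0.022, -0.005, -1.0], [1.0, 0.0, -0.022], [0.001, -1.0, 0.005]]
ft_force: [-17.4, -1.9, 13.8]
opening: 0.0001
```

Now (-17, +14) N: the component along the knob's path is about the 5 N expected, and the rest is friction as the knob tries to rise along the fingers. I'll follow the knob's arc, up as well as forward, so that it doesn't bind.

```bash
python3 -m creep '{"grip":[-1,-1,-1,-1],"linear":[[0,-0.1,0],[0,-0.1,-0.1],[0,-0.1,-0.1],[0,0,0]],"delta_rot":[[0,0,0],[0,0,0],[0,0,0],[0,0,0]]}'
```

```text
time: 12.13
tcp_pos: [0.3458, 0.2752, 0.1146]
orientation: [[-0.022, 0.0, -1.0], [1.0, 0.0, -0.022], [0.0, -1.0, -0.0]]
ft_force: [-2.3, -1.2, 0.8]
opening: 0.0001
```

```bash
python3 -m creep '{"grip":[-1,-1,-1,-1],"linear":[[0,-0.05,-0.15],[0,-0.04,-0.15],[0,-0.03,-0.15],[0,0,0]],"delta_rot":[[0,0,0],[0,0,0],[0,0,0],[0,0,0]]}'
python3 - <<'E'
from h import *
x=snap('side','side10'); print(x[0]['tcp_pos'],x[0]['ft_force'])
a=cv2.imread('pics/side10.png')[160:310,150:310]
cv2.imwrite('pics/z10.png',cv2.resize(a,None,fx=4,fy=4,interpolation=cv2.INTER_CUBIC))
E
```

```text
time: 12.47
tcp_pos: [0.3643, 0.2756, 0.1191]
orientation: [[-0.023, 0.001, -1.0], [1.0, 0.0, -0.023], [0.0, -1.0, -0.001]]
ft_force: [-0.8, -0.5, 0.6]
opening: 0.0002
[0.36430459 0.27560145 0.11914212] [-0.78346478 -0.50875492  0.58720059]
```

View pics/z10.png

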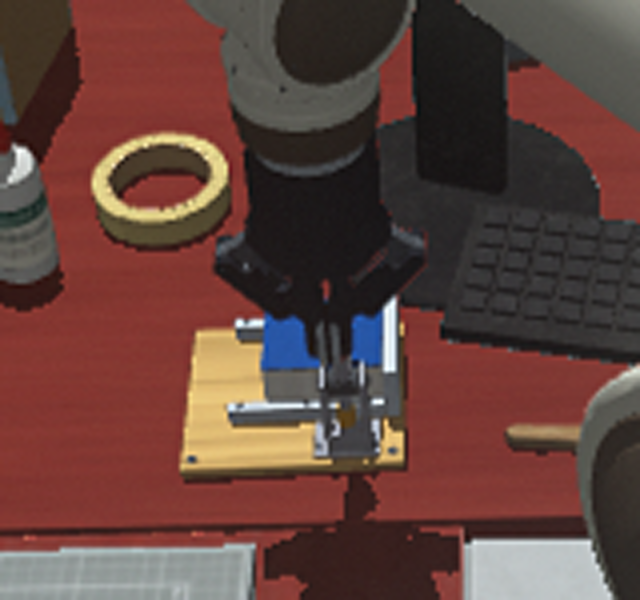

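The handle is coming upright behind the fingers, at 0.8 N, so it is near balance. I'll go on past it.

```bash
python3 -m creep '{"grip":[-1,-1,-1,-1,-1],"linear":[[0,-0.02,-0.15],[0,0,-0.15],[0,0,-0.15],[0,0,0],[0,0,0]],"delta_rot":[[0,0,0],[0,0,0],[0,0,0],[0,0,0],[0,0,0]]}'
python3 - <<'E'
from h import *
x=snap('side','side11'); print(x[0]['tcp_pos'],x[0]['ft_force'])
a=cv2.imread('pics/side11.png')[160:310,150:310]
cv2.imwrite('pics/z11.png',cv2.resize(a,None,fx=4,fy=4,interpolation=cv2.INTER_CUBIC))
E
```

```text
time: 12.93
tcp_pos: [0.3815, 0.2758, 0.1194]
orientation: [[-0.023, -0.0, -1.0], [1.0, -0.0, -0.023], [-0.0, -1.0, 0.0]]
ft_force: [0.5, -0.2, -0.0]
opening: -0.0
[0.38154615 0.27580232 0.11941897] [ 0.53947846 -0.18401911 -0.01187665]
```

View pics/z11.png

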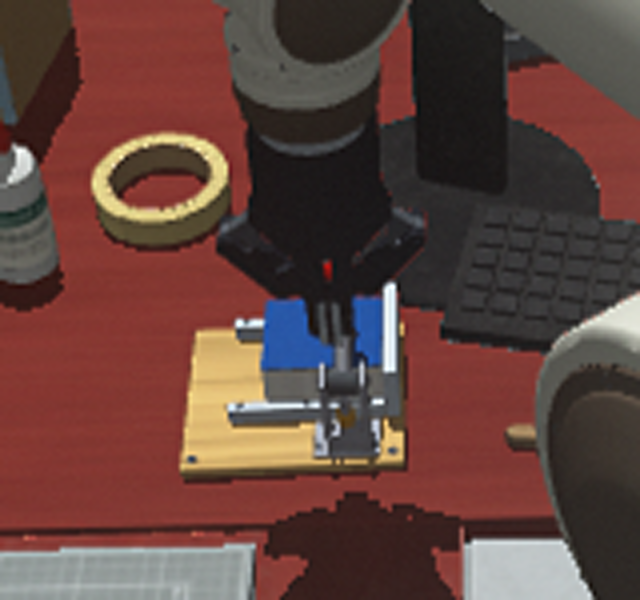

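The fingers feel no load and red shows on the far side of them, so the lever seems to have snapped over. I'll retreat and look.

```bash
python3 -m creep '{"grip":[-1,-1,-1,-1,-1,-1,-1,-1,-1],"linear":[[0,0,0.4],[0,0,0.8],[0,0,0.8],[0,-0.8,0],[0,-0.8,0],[0,-0.8,0],[0,0,0],[0,0,0],[0,0,0]],"delta_rot":[[0,0,0],[0,0,0],[0,0,0],[0,0,0],[0,0,0],[0,0,0],[0,0,0],[0,0,0],[0,0,0]]}';  python3 -m creep '{"grip":[-1,-1,-1,-1,-1,-1],"linear":[[-0.9,0,0.2],[-0.9,0,0.2],[-0.9,0,0.2],[-0.9,0,0.2],[-0.9,0,0],[0,0,0]],"delta_rot":[[0,0,0],[0,0,0],[0,0,0],[0,0,0],[0,0,0],[0,0,0]]}'
python3 - <<'E'
from h import *
import pickle
x=snap('side','side12'); pickle.dump(x,open('side12.pkl','wb')); y=snap('scene','scene12'); print(x[0]['tcp_pos'],x[0]['ft_force'])
a=cv2.imread('pics/side12.png')[215:300,175:295]
cv2.imwrite('pics/z12.png',cv2.resize(a,None,fx=6.5,fy=6.5,interpolation=cv2.INTER_CUBIC))
E
```

```text
time: 13.73
tcp_pos: [0.3011, 0.274, 0.2153]
orientation: [[-0.024, -0.0, -1.0], [1.0, -0.0, -0.024], [-0.0, -1.0, 0.0]]
ft_force: [0.0, -0.4, -0.3]
opening: -0.0002
time: 14.23
tcp_pos: [0.2728, 0.0884, 0.2148]
orientation: [[-0.017, -0.001, -1.0], [1.0, -0.002, -0.017], [-0.002, -1.0, 0.001]]
ft_force: [-0.4, 0.6, 0.4]
opening: -0.0
[0.27278918 0.08844128 0.21483212] [-0.39581478  0.63646813  0.42644823]
```

View pics/z12.png

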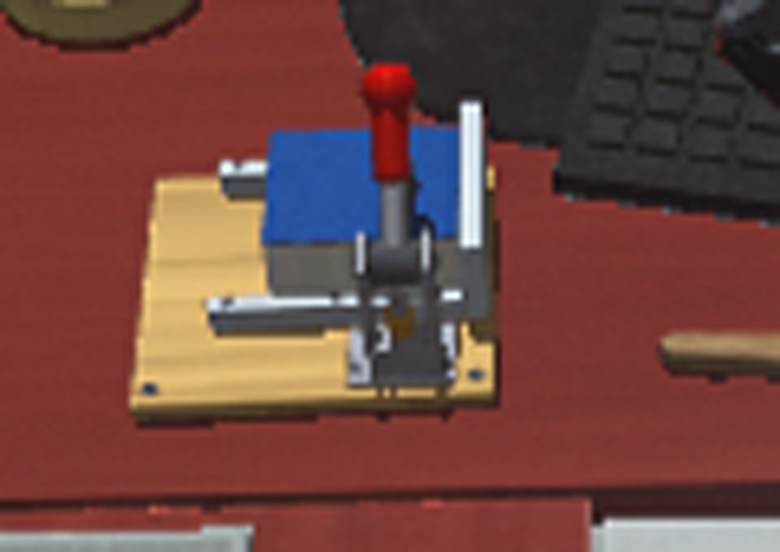

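View pics/side12.png

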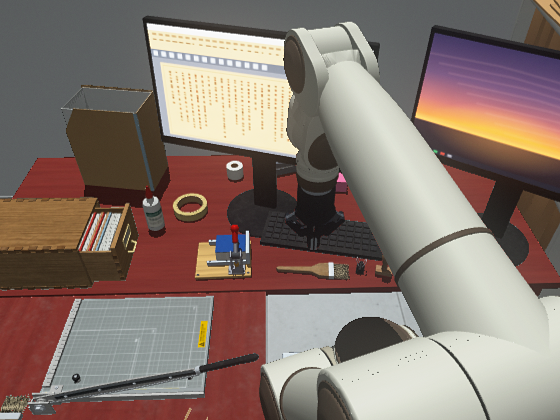

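Run:
```python
from h import *
import pickle
np.set_printoptions(precision=1,suppress=True)
s,d=pickle.load(open('side12.pkl','rb')); _,d0=pickle.load(open('side0.pkl','rb'))
P=lambda x,y:((x+.5)/6.5+175-.5,(y+.5)/6.5+215-.5)
for nm,x,y,z in [('knob',388,85,.114),('blk NL',263,243,.05),('blk FL',271,132,.05),('fence NI',461,246,.055),('fence FI',461,102,.055)]:
    print(nm,jig(onz(d,*P(x,y),z)))
df=np.abs(d['color'].astype(int)-d0['color']).max(2)
for nm,(a,b,c,e) in {'bottle':(180,240,138,168),'tape':(190,225,170,210),'brush':(258,285,276,330)}.items(): print(nm,(df[a:b,c:e]>40).mean())
print(s['time'])
```

```text
knob [33.9 -7.1]
blk NL [-20.6 -30. ]
blk FL [-20.5  34.2]
fence NI [ 60.  -41.2]
fence FI [59.9 42.5]
bottle 0.0
tape 0.0
brush 0.1262002743484225
14.2333
```

The knob is at jig (34, -7) mm (clamped is about -10). The block's near end is at x = -20.5 mm, so its far end is at the fence. The bottle and tape are unchanged; the brush region differs only where the arm covered it before, and its handle tip is still at (277,268). I'll hand in.

Run:
```python
from rig import r
print(r.close_job());
```

```text
the job is handed in; nothing more can be done
None
```

The note block is home against the jig's end fence and the clamp has snapped shut on it. I handed the job in at about 14 s, with the arm clear of everything.

**Block:** I pushed it along the channel with the closed fingers until it stopped moving at 19 N. In the last side view its near end is at jig x = -20.5 mm, which puts its far end at about 59.5 mm. The fence face is at 60 mm, so it is home within the measuring error.

**Clamp:** The first two pushes on the knob failed. The fingers' bevelled backs bore along the handle, with about 63 N and then 49 N at the wrist, so the lever did not turn. I backed off, turned the tool 90° and followed the knob's arc with the flat face of the fingers. The force fell to under 3 N and the lever went over by itself. The knob now stands at about jig (34, -7) mm; the clamped position is about (35, -10). I did not check the rubber foot itself, as the handle hides it in the last view.

**Other things:** The bottle and tape look exactly as before. The brush area differs in the picture where the arm had covered part of it, but the brush handle's tip is in the same place. I did not measure the stamp, marker and clip again, but the arm never went down near them.

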